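# Lift a garlic bulb with the kitchen tongs and hold it over the pan

### The arm

A 7-joint arm with a two-finger parallel gripper is mounted at the origin on a cart in front of the work surface, level with it; the furniture and walls round the work are solid. World frame = base frame: x ahead of the robot, y to its left, z up, the work surface at z = 0. Lengths are in mm, angles in rad, forces in N, time in s.
With the tool pointing down it reaches from about 400 to 850 mm from the base axis. Payload 4.4 kg.
Tool frame: the origin (TCP) lies midway between the tips of the shut fingers; the grasp point (between the pads) lies 19 mm behind it; z points along the fingers, y is the line along which they close (so a half turn about z gives the same grasp; the last joint's range is limited). The gripper opens to 94 mm and grips with 3 to 60 N. Pads are 16 mm wide; open, the fingers measure 119 mm over their backs; the gripper's body (75 mm by 177 mm) begins 78 mm behind the grasp point.
Start: joints at [-1.292, 0.628, 0.038, 1.517, -0.027, 0.996, -0.02], TCP at [219.682, 611.766, 205.478] pointing down, gripper open.
Joint ranges: [-3.06, 3.06], [-0.37, 2.12], [-1.25, 1.32], [0.18, 2.47], [-1.1, 4.24], [0.23, 1.98], [-2.94, 2.94]. Speed limits (rad/s): [2.57, 2.57, 3.14, 3.14, 3.14, 3.14, 3.14].

### API

Orientations are given as a unit quaternion [w, x, y, z].
In Python, from plant import robot, jaws, kin, status, read_camera, close_job, boxes_of, silhouettes gives the robot as it stands. The module is installed in compiled form; this text tells all that it offers. Calls block until the motion is done:
- robot.movep(position, orientation): joint-space move of the TCP to a pose.
- robot.servo_line(position, max_speed=150, rot=None): straight line of the TCP; rot=None keeps the orientation; max_speed is the mean speed in mm/s.
- robot.goto_joints(angles): joint-space move.
- jaws.command_gripper(opening, grasp_force=None): finger opening in mm; grasp_force is the grip in N (None keeps the last); returns when the fingers have stopped.
- robot.sleep(seconds).
- kin.ik(position, orientation): joint angles nearest the present ones, or None.
- status.sense(): the state.
- read_camera(name): name is "scene" or "top" or "wrist"; returns a dict with "frame" (420x560x3 uint8, red, green, blue), "range_z" (420x560 float32, mm along the optical axis (not along the pixel's ray), 0 where there is no reading), "intrinsics" (3x3 intrinsics, pixels), "R" (3x3) and "t" (3): a world point X has camera coordinates R X + t. Camera axes: x right, y down, z forward; pixel columns grow to the right and rows downward; lengths in mm; the calibration is good to about 2 mm. A picture is of the moment at which its call begins.
A pose or a line that the arm cannot do raises robot.MotionError and nothing moves.
- close_job(): hands the job in; it is judged then, once.
Trained networks look in the newest picture that a camera, given by its name, has taken for a name from the list of things; names that differ only in an ending like _2 or _b are one class to them, and where a whole thing is asked for, a point or a joint stands for the part that bears it (a point fixed in the world has none). Each returns a list of dicts, best first, with "p" (0 to 1); they miss things now and then, are a little off and sometimes report something else, mostly with a low value. They report only what shows in the picture. A call takes as long as a camera call. They do not tell look-alikes from the thing itself.
- boxes_of(camera, target): "at" ([column, row] in pixels, amid what is visible of it).
- silhouettes(camera, target): "mask" (420x560 bool, what is visible of it) and "at" ([column, row] in pixels, amid what is visible of it).
The state is a dict: "clock": time; "joints": joint angles; "joint_velocities": joint speeds; "effort": joint torques, N m; "tcp_pos": TCP position; "tool_rot": TCP orientation; "wrist_force": force on the tool from outside, world axes, zero at the start; "ft_torque": the same for the moment, N m; "opening": finger opening in mm; "finger_force": force on a finger pad.
Only numpy, scipy, OpenCV 4.12 (cv2) and the standard library are available. Lean on these libraries where they do the work, as an engineer would, in place of code of your own. Each camera call takes 0.05 s, during which the arm holds its last target. There are 200 camera calls.

### The job

The garlic is going into the pan: pick up the kitchen tongs, close them on the garlic bulb, lift it and hold it over the middle of the frying pan, above the rim without touching the pan and no more than about 15 cm over it. Touch the garlic with the tongs only, not with the gripper itself, and leave the lemon, mug and onion where they stand. Finish while holding: keep the tongs closed on the bulb, still, and do not drop it in or put anything down.

Things in the scene. Friction and masses are not known exactly. Their poses are not given: they have to be found in the camera images.
- tongs: steel kitchen tongs with blue grip panels, 276 mm long, 0.13 kg, lying flat, sprung open. Origin on the hinge axis at the tail, at the underside; z up. x: centre line, hinge to tips; the arms open and close alike along y. A hanging ring reaches 36 mm behind the origin. Each arm ends in an upright oval loop of 5 mm wire, x = 188 to 240 mm, z = 0 to 31 mm.
- tongs_grip (a point): midway between the blue grip panels, 105 mm from the hinge, 15.5 mm above the underside; axes as tongs. Panels: x = 74 to 136 mm, 24 mm high, 59 mm apart over their outer faces at rest. Grip here from above, fingers closing along y: at 53 mm the tongs stay in hand with the loops about 80 mm apart inside; 1 mm less here brings the loops 2 mm closer. Closed on the bulb: about 34 mm here.
- tongs_tips (a point): midway between the wire loops, 214 mm from the hinge, 15.5 mm above the tongs' underside; axes as tongs. The loops are 94 mm apart inside at rest. Bring this point to the middle of the bulb's widest part, the loops either side of it, and close.
- tongs_left (a joint): closing angle of the tongs' left (y > 0) arm, rad: 0 sprung open, about 0.09 to 0.12 when closed on the garlic, 0.2 fully closed; the right arm moves by the same angle. The spring asks for 9 N at the panels at 0, 10 N at 0.1; more grip than that squeezes the bulb.
- garlic: whitish garlic bulb standing stem up, 60 mm across and 59 mm high, 0.03 to 0.06 kg; widest 18 to 30 mm above its underside. Origin at the centre of its underside, z up. It can stand in either of two places, the lemon in the other.
- pan: small black frying pan, fixed; it stands on the gas hob's grate (underside at z = 43 mm); origin at its underside, 56 mm from the bowl's centre towards the handle; the handle runs along the pan's -y and rises to 109 mm above the underside.
- pan_middle (a point): centre of the pan's round bowl (212 mm across), at rim height, 50 mm above the pan's underside.
- lemon: yellow lemon, 72 x 55 x 56 mm, lying loose on the worktop; leave it. Origin at its underside.
- mug: small white mug, 62 mm across, 50 mm high, standing loose behind the work; leave it. Origin at its underside.
- onion: red onion, 78 mm across, 84 mm high, standing loose behind the work; leave it. Origin at its underside.
Mind the look-alikes: they are no part of the job. Leave any blue, green or purple look-alike of the garlic alone.

How it is judged (in metres and radians):
On the way, in this order (a step that is already met when the one before it is completed fails the run):
1. the gripper has taken the tongs while the garlic still stands untouched (contact force between the fingers and tongs above 2 N and distance of garlic from where it was at the start of the episode below 0.015 m), for 0.1 s.
2. the garlic is off the worktop, pinched in the tongs (contact force between the fingers and tongs above 2 N and contact force between tongs and garlic above 1 N and height (world z) of garlic above 0.035 m), for 0.2 s.
At the end, for the whole second after the job is handed in: Gripper holds the closed tongs, they hold the garlic still, its underside centre within 60 mm (horizontally) of the pan's middle, 5 to 220 mm above the rim; garlic and tongs do not touch the pan, the arm not the garlic; lemon, mug and onion within 30 mm of their starts (contact force between the fingers and tongs above 2 N and contact force between tongs and garlic above 1 N and value of joint tongs_left between 0.03 and 0.17 rad and horizontal distance between garlic and pan_middle below 0.06 m and z of garlic in the frame of pan_middle between 0.005 and 0.22 m and contact force between each of garlic, tongs and pan below 0.1 N and contact force between the arm and garlic below 0.1 N and linear speed of garlic below 0.03 m/s and distance of each of lemon, mug, onion from where it was at the start of the episode below 0.03 m); the arm keeps its last pose, push and grip.
It fails at once if the gripper or arm touches the garlic directly (contact force between any of the fingers, the arm and garlic above 0.5 N).
It fails at once if the lemon is pushed more than 30 mm (distance of lemon from where it was at the start of the episode above 0.03 m).
It fails at once if the mug is pushed more than 30 mm (distance of mug from where it was at the start of the episode above 0.03 m).
It fails at once if the onion is pushed more than 30 mm (distance of onion from where it was at the start of the episode above 0.03 m).
It also fails if it takes over 48 s, if anything falls off the work surface, if the arm or the gripper's body presses on something with over 40 N, if the wrist force passes 120 N, or if a joint passes its speed limit or range.

## Working session

There is one attempt and no reset: what is moved stays moved. The work goes in short steps, each a Python script; the robot and the scene stay as the last script left them, time stands still between calls to the robot, and variables do not carry over. Pictures are saved under pics/ and viewed, at most 10 in all, crops included, and the job is handed in when it is done.

```bash
mkdir -p pics
cat > h.py <<'E'
import numpy as np, cv2
from plant import robot, jaws, kin, status, read_camera, close_job, boxes_of, silhouettes
def cloud(c):
    K,R,t=map(np.array,(c["intrinsics"],c["R"],c["t"])); z=c["range_z"]
    v,u=np.mgrid[:z.shape[0],:z.shape[1]]
    P=np.stack([(u-K[0,2])/K[0,0]*z,(v-K[1,2])/K[1,1]*z,z],-1)
    return (P-t.ravel())@R
def save(c,n): cv2.imwrite('pics/'+n,c["frame"][...,::-1])
E
python3 - <<'E'
from h import *
ims=[]
for cam in ("top","scene"):
    c=read_camera(cam); save(c,cam+'0.png'); W=cloud(c)
    for n in ("tongs","tongs_grip","tongs_tips","garlic","pan","lemon","mug","onion"):
        for d in silhouettes(cam,n)[:3]:
            m=d["mask"]&(c["range_z"]>0)
            p=W[m]
            if len(p)<5: continue
            print(cam,n,round(d["p"],2),np.round(d["at"]),m.sum(),'med',np.median(p,0).round(),'lo',np.percentile(p,2,axis=0).round(),'hi',np.percentile(p,98,axis=0).round(), 'rgb',np.median(c["frame"][m],0))
s=status.sense();print(s["clock"],s["tool_rot"],s["opening"])
E
```

```text
top tongs 0.74 [304. 293.] 735 med [ 407. -247.   16.] lo [ 384. -384.   -6.] hi [ 490. -130.   32.] rgb [125. 120. 125.]
top tongs_grip 0.95 [300. 293.] 613 med [ 400. -238.   19.] lo [ 384. -365.   -4.] hi [ 490. -123.   33.] rgb [124. 119. 126.]
top tongs_tips 0.66 [302. 293.] 607 med [ 401. -241.   19.] lo [ 384. -373.   -4.] hi [ 490. -128.   33.] rgb [127. 120. 130.]
top garlic 0.76 [312. 244.] 320 med [ 535. -236.   37.] lo [ 515. -261.    2.] hi [ 561. -208.   53.] rgb [133.   60.  136.5]
top garlic 0.7 [355. 241.] 321 med [ 587. -340.   37.] lo [ 566. -367.    1.] hi [ 616. -314.   54.] rgb [222. 181. 149.]
top garlic 0.55 [312. 213.] 283 med [ 623. -210.   37.] lo [ 602. -233.   23.] hi [ 652. -185.   53.] rgb [ 53. 153.  66.]
top pan 0.86 [178. 181.] 4619 med [588. 171.  51.] lo [486.  60.  41.] hi [674. 328. 149.] rgb [51. 49. 46.]
top lemon 0.74 [276. 206.] 331 med [ 609. -106.   45.] lo [ 590. -135.   24.] hi [633. -74.  56.] rgb [235. 203.  67.]
top mug 0.93 [292. 162.] 408 med [ 774. -118.   29.] lo [ 734. -162.    7.] hi [792. -90.  51.] rgb [165.  150.  124.5]
top o
[... 857 characters left out ...]
]
scene garlic 0.76 [295. 249.] 373 med [ 531. -248.   33.] lo [ 517. -266.   12.] hi [ 557. -221.   54.] rgb [119.  65. 125.]
scene garlic 0.72 [306. 234.] 332 med [ 619. -222.   33.] lo [ 603. -240.    5.] hi [ 647. -191.   52.] rgb [ 68.5 136.   77.5]
scene pan 0.92 [195. 181.] 2456 med [592. 185.  73.] lo [481.  50.  45.] hi [685. 332. 148.] rgb [51. 49. 49.]
scene lemon 0.71 [274. 217.] 356 med [ 606. -117.   38.] lo [ 594. -138.    5.] hi [636. -81.  55.] rgb [203.  173.5  88. ]
scene onion 0.88 [342. 216.] 599 med [ 731. -254.   46.] lo [ 714. -280.   11.] hi [ 777. -213.   75.] rgb [117.  63.  65.]
0.9 [-1.00912759e-05  1.71540509e-01  9.85177067e-01  2.44007945e-05] 93.9566444465848
```

Run:
```python
import cv2,numpy as np
a=cv2.imread('pics/top0.png')[130:340,120:420]; b=cv2.imread('pics/scene0.png')[150:330,120:420]
o=np.vstack([cv2.resize(a,None,fx=1.5,fy=1.5,interpolation=2),cv2.resize(b,None,fx=1.5,fy=1.5,interpolation=2)])
cv2.imwrite('pics/a.png',o)
```

```text
(no output)
```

View pics/a.png

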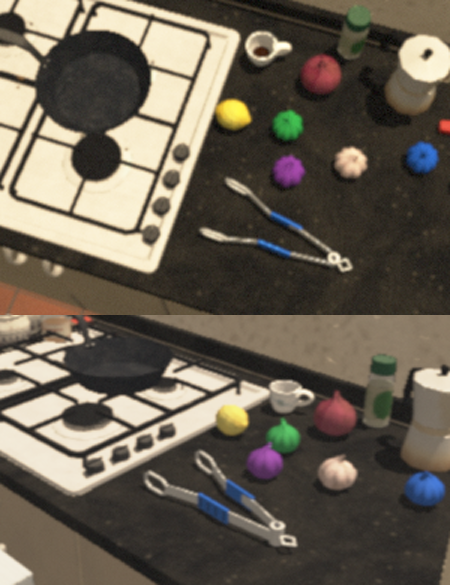

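The top picture (pixels of the full image) shows the white garlic at (355,239), the pan at (178,181), the lemon at (276,206), and purple, green and blue look-alikes. The tongs' tail is near (345,303), with the tips pointing left. Next I'll look from the wrist.

```bash
cat >> h.py <<'E'
def q(deg): a=np.radians(deg)/2; return [0,np.cos(a),np.sin(a),0]
def ps():
    s=status.sense(); print(round(s["clock"],2),np.round(s["tcp_pos"],1),'J',np.round(s["joints"],2),'F',np.round(s["wrist_force"],1),'op',round(float(s["opening"]),1),np.round(s["finger_force"],1))
E
python3 - <<'E'
from h import *
for a in range(-180,180,30):
    print(a,[None if j is None else np.round(j,2)[[0,6]] for j in (kin.ik([410,-280,150],q(a)),kin.ik([485,-340,60],q(a)))])
robot.servo_line([219.7,611.8,330],300)
g=[(i,kin.ik([440,-270,380],q(i))) for i in (100,-80)]
g=[x for x in g if x[1] is not None]
best=min(g,key=lambda x:abs(x[1][6]))
robot.goto_joints(best[1]); print(best[0]); ps()
c=read_camera("wrist"); save(c,'w1.png'); W=cloud(c); np.savez('w1.npz',W=W,f=c["frame"],R=c["R"],t=c["t"],K=c["intrinsics"])
f=c["frame"].astype(int); m=((f[...,2]-f[...,0])>60)&(c["range_z"]>0)
n,l,s,ce=cv2.connectedComponentsWithStats(m.astype(np.uint8))
for i in range(1,n):
    if s[i,4]>60: p=W[l==i]; print(s[i],p.mean(0).round(1),p.min(0).round(),p.max(0).round())
for n in("tongs","garlic"):
  for d in silhouettes("wrist",n): p=W[d["mask"]&(c["range_z"]>0)]; print(n,d["p"],d["at"],np.median(p,0).round(),p.min(0).round(),p.max(0).round(),np.median(f[d["mask"]],0))
E
```

```text
-180 [array([0.32, 2.38]), array([0.7, 1.9])]
-150 [array([0.44, 2.75]), array([0.8 , 2.27])]
-120 [array([-0.13, -2.18]), array([0.84, 2.73])]
-90 [array([-0.13, -1.66]), array([ 0.03, -1.68])]
-60 [array([-0.13, -1.13]), array([ 0.03, -1.16])]
-30 [array([-0.13, -0.61]), array([ 0.03, -0.63])]
0 [array([ 0.24, -0.67]), array([ 0.24, -0.45])]
30 [array([0.08, 0.08]), array([ 0.3 , -0.02])]
60 [array([0.12, 0.54]), array([0.36, 0.39])]
90 [array([0.16, 1.01]), array([0.43, 0.8 ])]
120 [array([0.18, 1.5 ]), array([0.51, 1.18])]
150 [array([0.23, 1.96]), array([0.6 , 1.56])]
100
4.65 [ 440.6 -269.2  379.8] J [-0.13  0.38  0.91  1.63 -0.31  1.29  1.01] F [-0.  -0.5  0.6] op 94.0 0.0
[247 118  14  42 191] [ 397.8 -252.3   21.6] [ 391. -289.   -2.] [ 402. -223.   29.]
[280 130  18  41 189] [ 452.  -259.7   21.1] [ 444. -297.   -3.] [ 461. -230.   30.]
[364 282  19  28 283] [ 623.9 -464.2   50.2] [ 487. -513.   -1.] [ 668. -269.  416.]
tongs 0.66 [255.9, 135.0] [ 409. -246.   24.] [ 385. -395.   -3.] [ 499. -118.   34.] [131. 155. 170.]
garlic 0.98 [369.3, 215.1] [ 591. -337.   38.] [ 567. -381.   -2.] [ 633. -313.   59.] [237. 198. 154.]
garlic 0.78 [416.1, 135.5] [ 625. -209.   38.] [ 602. -241.   -2.] [ 670. -180.   59.] [ 36. 158.  50.]
garlic 0.71 [351.7, 144.0] [ 540. -235.   39.] [ 515. -266.   -1.] [ 576. -209.   58.] [142.  52. 144.]
garlic 0.67 [369.5, 298.2] [ 627. -472.   35.] [ 617. -492.   -0.] [ 649. -453.   46.] [ 27.   73.5 151.5]
```

View pics/w1.png

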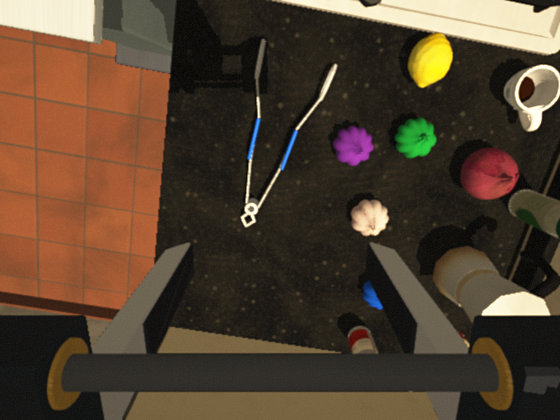

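Run:
```python
import numpy as np
d=np.load('w1.npz');W=d['W'];f=d['f'].astype(int)
b=(f[...,2]-f[...,0]>60)
def top(x0,x1): 
    m=b&(W[...,0]>x0)&(W[...,0]<x1)&(W[...,1]>-310)&(W[...,1]<-210)&(W[...,2]>20)&(W[...,2]<33); return W[m]
A,B=top(380,420),top(435,470)
print(A.mean(0),B.mean(0)); mid=lambda p:(p.min(0)+p.max(0))/2
print(mid(A),mid(B), np.median(A[:,2]),np.median(B[:,2]))
for p in (A,B):
    u=np.linalg.svd(p[:,:2]-p[:,:2].mean(0))[2][0]; print(np.degrees(np.arctan2(u[1],u[0])))
for r in range(200,216,3): print(r,[tuple(W[r,c].round().astype(int)) for c in range(245,259,3)])
# tips of loops: raised points farthest in y
m=(W[...,2]>12)&(W[...,2]<36)&(W[...,1]>-200)&(W[...,1]<-100)&(W[...,0]>380)&(W[...,0]<508)
for lo,hi in((375,440),(440,508)):
    p=W[m&(W[...,0]>lo)&(W[...,0]<hi)&(W[...,2]>24)]; print(len(p),p.mean(0),p[:,1].max(),p[p[:,1]>-160].mean(0))
# garlic
for z0,z1 in((15,35),(35,62)):
    m=(W[...,0]>550)&(W[...,0]<640)&(W[...,1]>-385)&(W[...,1]<-300)&(W[...,2]>z0)&(W[...,2]<z1); p=W[m]; print(p.min(0),p.max(0),p.mean(0))
```

```text
[ 397.87576009 -252.8183501    26.96682093] [ 451.10973916 -259.25940891   26.72953192]
[ 397.64871478 -252.86825487   24.90498739] [ 450.99782852 -260.13750941   25.13024899] 27.0357802166707 26.82541076764366
-94.75235307310518
-100.25103462645711
200 [(np.int64(399), np.int64(-355), np.int64(2)), (np.int64(404), np.int64(-352), np.int64(10)), (np.int64(409), np.int64(-349), np.int64(16)), (np.int64(413), np.int64(-349), np.int64(13)), (np.int64(418), np.int64(-352), np.int64(0))]
203 [(np.int64(399), np.int64(-361), np.int64(0)), (np.int64(405), np.int64(-351), np.int64(30)), (np.int64(410), np.int64(-350), np.int64(29)), (np.int64(414), np.int64(-350), np.int64(27)), (np.int64(419), np.int64(-354), np.int64(12))]
206 [(np.int64(402), np.int64(-356), np.int64(29)), (np.int64(406), np.int64(-355), np.int64(30)), (np.int64(411), np.int64(-354), np.int64(31)), (np.int64(415), np.int64(-354), np.int64(30)), (np.int64(420), np.int64(-354), np.int64(25))]
209 [(np.int64(402), np.int64(-361), np.int64(30)), (np.int64(407), np.int64(-360), np.int64(32)), (np.int64(411), np.int64(-359), np
[... 370 characters left out ...]
nt64(-375), np.int64(17)), (np.int64(407), np.int64(-381), np.int64(-2)), (np.int64(413), np.int64(-374), np.int64(17)), (np.int64(417), np.int64(-379), np.int64(0)), (np.int64(422), np.int64(-378), np.int64(0))]
146 [ 389.13274853 -147.80013107   28.75115271] -118.49165220477968 [ 388.95011324 -140.38343746   29.62765281]
137 [ 487.11428713 -160.47360306   28.7543114 ] -132.15820410648402 [ 490.46160517 -147.33425351   29.34774427]
[ 565.99892485 -370.91090626   15.71368809] [ 624.18079638 -312.54223821   34.98847508] [ 587.10168287 -333.77994237   29.00535909]
[ 569.94520109 -364.91495506   35.00353632] [ 619.01431875 -317.89848478   59.11085181] [ 592.82018117 -339.74791556   42.2121812 ]
```

Wrist view: hinge at (251,208), blue panels at (254,139) and (289,150), garlic at (369,216). That puts tongs_grip at about (424.5,-256.2) with heading 82.5°, and the garlic at (595,-342). Taking the tongs now.

```bash
python3 - <<'E'
from h import *
robot.movep([424.5,-256.2,120],q(82.5)); ps()
robot.servo_line([424.5,-256.2,3],120); ps()
jaws.command_gripper(53,30); ps()
robot.servo_line([424.5,-256.2,90],120); ps()
c=read_camera("wrist"); save(c,'w2.png')
c=read_camera("scene"); cv2.imwrite('pics/s2.png',cv2.resize(c["frame"][150:330,180:420,::-1],None,fx=2,fy=2))
j=kin.ik([484,-342,110],q(0)); print(j)
E
python3 -c "
import cv2,numpy as np
a=cv2.imread('pics/w2.png')[:360];b=cv2.imread('pics/s2.png')[80:300,:]
b=np.pad(b,((0,0),(0,80),(0,0)));cv2.imwrite('pics/b.png',np.vstack([a,b]))"
```

```text
5.82 [ 425.6 -257.   120.9] J [ 0.03  0.64  0.7   2.04 -0.65  0.69  1.02] F [-0.4 -0.  -0.9] op 94.0 0.0
6.94 [ 424.9 -256.5    3.5] J [ 0.19  0.81  0.45  2.1  -0.86  0.43  1.2 ] F [0.5 0.3 0.2] op 94.0 0.0
7.73 [ 424.7 -255.7    3.1] J [ 0.19  0.81  0.45  2.1  -0.86  0.43  1.2 ] F [0.5 1.5 3.1] op 53.0 10.3
8.61 [ 424.1 -255.8   89.5] J [ 0.07  0.68  0.64  2.06 -0.7   0.62  1.07] F [ 0.7 -0.7 -1.1] op 53.2 8.7
[-0.01214461  0.94063827  1.07816507  1.7898728  -0.9659016   1.0459941
 -0.12382017]
```

View pics/b.png

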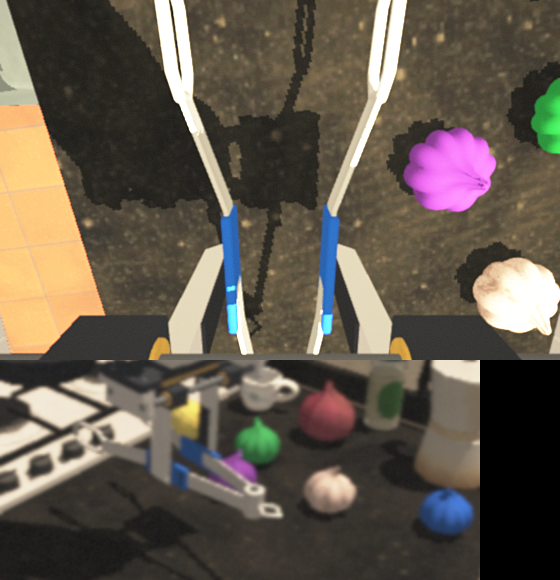

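Wrist view: the tongs are held, panels at about columns 230 and 330, loops at the top. The garlic at (515,295) is untouched. I'll check how the tongs sit in hand, then move over the garlic.

```bash
cat >> h.py <<'E'
from scipy.spatial.transform import Rotation
def inhand(c,extra=0):
    s=status.sense(); Rt=Rotation.from_quat(np.array(s["tool_rot"])[[1,2,3,0]]).as_matrix()
    P=(cloud(c)-np.array(s["tcp_pos"]))@Rt
    ok=c["range_z"]>0; x,y,z=P[...,0],P[...,1],P[...,2]
    m=ok&(x>12)&(x<140)&(abs(y)<62)&(z>-40)&(z<15)
    for a in range(15,140,12):
        for sgn in(-1,1):
            k=P[m&(x>=a)&(x<a+12)&(y*sgn>8)]
            if len(k)>10: print(a,sgn,len(k),'y',np.percentile(k[:,1],[3,97]).round(1),'ztop',np.percentile(k[:,2],[5,95]).round(1))
    return P
E
python3 - <<'E'
from h import *
robot.servo_line([424.1,-255.8,150],200)
inhand(read_camera("wrist"))
robot.movep([486,-342,150],q(0)); ps()
c=read_camera("wrist"); save(c,'w3.png'); inhand(c); W=cloud(c)
for d in silhouettes("wrist","garlic"):
    p=W[d["mask"]&(c["range_z"]>0)]; p=p[(p[:,2]>10)&(p[:,2]<62)]
    print(d["p"],d["at"],p.min(0).round(),p.max(0).round(),np.median(c["frame"][d["mask"]],0))
E
```

```text
15 -1 396 y [-26.4 -21.6] ztop [-25.3  -5.8]
15 1 393 y [22.3 27. ] ztop [-25.5  -6. ]
27 -1 391 y [-26.9 -22. ] ztop [-24.8  -6.1]
27 1 391 y [22.6 27.5] ztop [-24.8  -6. ]
39 -1 341 y [-31.1 -26.2] ztop [-21.7  -6.9]
39 1 333 y [26.8 31.7] ztop [-21.7  -7.2]
51 -1 356 y [-35.  -30.2] ztop [-21.9  -6.7]
51 1 358 y [30.9 35.8] ztop [-21.8  -6.6]
63 -1 383 y [-39.1 -34.2] ztop [-21.8  -6.8]
63 1 385 y [35.  39.9] ztop [-22.   -6.9]
75 -1 479 y [-44.2 -38.3] ztop [-23.8  -6.5]
75 1 488 y [39.1 44.9] ztop [-23.7  -6.6]
87 -1 718 y [-45.3 -40.5] ztop [-28.5  -0.9]
87 1 711 y [41.5 46.2] ztop [-28.9  -1. ]
99 -1 774 y [-46.1 -41.3] ztop [-28.8  -0.5]
99 1 763 y [42.2 46.9] ztop [-29.   -0.7]
111 -1 625 y [-46.7 -42. ] ztop [-28.5  -0.4]
111 1 632 y [42.9 47.6] ztop [-28.7  -0.5]
123 -1 14 y [-46.7 -42.6] ztop [-4.4 -1.1]
123 1 16 y [43.4 47.7] ztop [-4.7 -1.3]
10.27 [ 485.3 -341.5  149. ] J [-0.03  0.9   1.12  1.75 -0.91  1.11 -0.17] F [-0.1  0.3 -1.5] op 53.0 8.7
15 -1 392 y [-25.5 -20.8] ztop [-24.4  -5.3]
15 1 393 y [23.1 27.9] ztop [-24.5  -5.1]
27 -1 397 y [-25.8 -21.1] ztop [-24.   
[... 421 characters left out ...]
top [-27.5  -0.2]
87 1 695 y [42.2 46.8] ztop [-27.6  -0.2]
99 -1 755 y [-45.2 -40.4] ztop [-27.7   0.5]
99 1 764 y [43.  47.7] ztop [-27.8   0.4]
111 -1 666 y [-45.8 -41.1] ztop [-27.7   0.5]
111 1 666 y [43.6 48.4] ztop [-27.8   0.5]
123 -1 58 y [-46.5 -41.7] ztop [-3.7 -0.3]
123 1 60 y [44.2 48.8] ztop [-3.9 -0.1]
0.97 [151.6, 126.1] [ 516. -266.   16.] [ 574. -210.   60.] [224.  92. 227.]
0.81 [281.1, 61.5] [ 567. -372.   22.] [ 625. -313.   60.] [255. 253. 236.]
0.68 [108.3, 21.4] [ 603. -240.   12.] [ 641. -181.   56.] [ 58. 226.  80.]
0.55 [440.4, 13.7] [ 617. -492.   14.] [ 640. -441.   46.] [ 40. 105. 202.]
0.46 [224.4, 185.5] [ 546. -267.   21.] [ 555. -265.   28.] [223. 208. 189.]
```

View pics/w3.png

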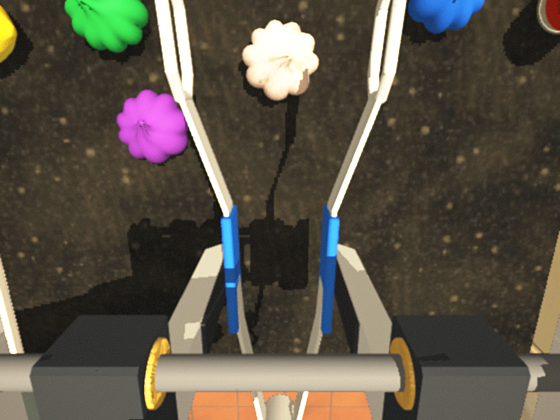

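Wrist view: garlic at (281,61) lies centred between the loops, and the tongs sit level in the hand. Lowering over it and closing.

Run:
```python
from h import *
robot.servo_line([487,-341.8,9.5],110); ps()
jaws.command_gripper(42,22); ps()
jaws.command_gripper(28,22); ps()
robot.servo_line([487,-341.8,60],60); ps()
c=read_camera("wrist"); save(c,'w4.png')
W=cloud(c)
for d in silhouettes("wrist","garlic")[:2]:
    p=W[d["mask"]&(c["range_z"]>0)]; print(d["p"],d["at"],np.median(p,0).round(),np.median(c["frame"][d["mask"]],0))
c=read_camera("top"); W=cloud(c)
d=silhouettes("top","pan")[0]; p=W[d["mask"]&(c["range_z"]>0)]
r=p[(p[:,2]>86)&(p[:,2]<100)]
print(len(r),r.min(0),r.max(0))
(x,y),rad=cv2.minEnclosingCircle(r[:,:2].astype(np.float32)); print(x,y,rad)
A=np.c_[2*r[:,:2],np.ones(len(r))]; print(np.linalg.lstsq(A,(r[:,:2]**2).sum(1),rcond=None)[0])
fl=p[p[:,2]<60]; print('floor',len(fl),fl.min(0),fl.max(0),fl.mean(0))
h=p[p[:,2]>105]; print('handle',len(h),h.min(0),h.max(0))
```

```text
11.79 [ 487.2 -342.2   10. ] J [ 0.07  1.02  0.88  1.83 -1.07  0.85 -0.07] F [-0.2 -0.2 -0.8] op 53.4 8.7
12.2 [ 487.1 -341.8    9.6] J [ 0.07  1.02  0.88  1.83 -1.07  0.85 -0.07] F [ 0.3  0.6 -1.1] op 42.2 10.8
12.48 [ 487.  -341.8    9.5] J [ 0.07  1.02  0.88  1.83 -1.07  0.85 -0.07] F [ 0.6  0.3 -1.1] op 35.7 22.0
13.47 [ 486.9 -341.5   59.7] J [ 0.04  0.96  0.94  1.81 -0.98  0.92 -0.12] F [-0.5  1.2 -1.8] op 36.0 22.0
0.93 [98.7, 142.0] [ 548. -245.   39.] [192.  74. 195.]
0.86 [42.1, 12.6] [ 611. -219.   32.] [ 38. 156.  52.]
216 [484.72906888  45.45812441  86.00566074] [646.27865474 259.29608415  99.40634347]
578.539794921875 153.07711791992188 108.25247955322266
[ 5.75244809e+02  1.51742750e+02 -3.43219768e+05]
floor 173 [521.98655474  67.29270002  -3.36448158] [670.12098488 442.8182393   59.92505786] [582.60650994 252.68769223  43.83511543]
handle 341 [352.13946678 -74.29557212 105.79447582] [603.31684335 370.66347265 631.18905131]
```

View pics/w4.png

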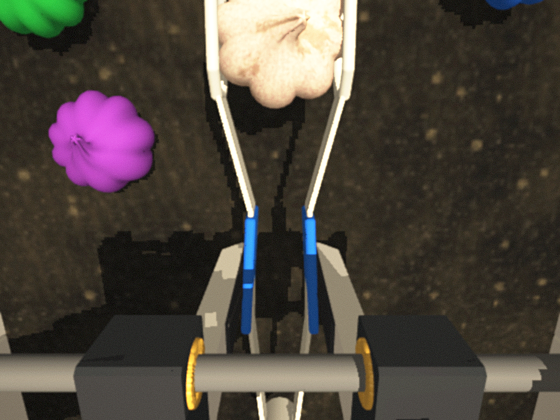

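Wrist view: the garlic at (285,45) is pinched between the loops and off the worktop. Carrying it high to the pan, whose middle is at about (577,152).

Run:
```python
from h import *
robot.servo_line([487,-341.5,240],120); ps()
robot.servo_line([468,152,240],180); ps()
robot.servo_line([468,152,185],80); robot.sleep(0.5); ps()
c=read_camera("wrist"); save(c,'w5.png'); W=cloud(c)
p=W[(W[...,2]>150)&(abs(W[...,1]-152)<28)&(W[...,0]>530)&(W[...,0]<640)&(c["range_z"]>0)]; print('garlic',len(p),p.min(0),p.max(0))
for n in("scene","top"):
    c=read_camera(n); save(c,n+'5.png'); W=cloud(c)
    for k in ("garlic","lemon","mug","onion"):
        for d in silhouettes(n,k):
            p=W[d["mask"]&(c["range_z"]>0)]
            if len(p): print(n,k,round(d["p"],2),d["at"],np.median(p,0).round(),np.median(c["frame"][d["mask"]],0))
a=cv2.imread('pics/scene5.png')[80:290,60:420];b=cv2.imread('pics/top5.png')[80:290,60:420]
cv2.imwrite('pics/c.png',np.vstack([cv2.resize(x,None,fx=1.4,fy=1.4) for x in(a,b)]))
```

```text
15.32 [ 486.8 -341.1  239.2] J [-0.05  0.77  1.14  1.65 -0.74  1.22 -0.31] F [ 0.7 -0.9 -1.1] op 36.0 22.0
18.22 [468.1 151.4 240.1] J [-1.14  0.68  1.29  1.92 -0.73  1.12 -1.13] F [ 0.   0.6 -1.5] op 36.2 22.0
19.55 [468.  152.  185.1] J [-1.08  0.74  1.2   1.99 -0.82  1.02 -1.05] F [ 0.1  0.4 -1. ] op 35.8 22.0
garlic 14684 [530.02788519 124.0057119  184.55912373] [593.07934765 179.99316339 235.08146056]
scene garlic 0.77 [403.6, 270.2] [ 632. -473.   33.] [ 52.  82. 137.]
scene garlic 0.58 [196.9, 138.8] [570. 136. 209.] [192. 163. 142.]
scene garlic 0.58 [306.1, 231.5] [ 619. -221.   34.] [ 69. 142.  79.]
scene lemon 0.92 [274.6, 216.2] [ 605. -118.   37.] [202. 173.  88.]
scene mug 0.7 [312.6, 203.0] [ 768. -127.   35.] [156. 143. 128.]
scene onion 0.94 [341.3, 215.2] [ 730. -254.   46.] [120.5  63.5  66. ]
top garlic 0.88 [312.8, 243.4] [ 535. -237.   37.] [134.  60. 137.]
top garlic 0.83 [310.7, 210.8] [ 622. -210.   37.] [ 53. 150.  65.]
top garlic 0.74 [175.4, 166.7] [566. 147. 212.] [227. 190. 156.]
top garlic 0.73 [399.6, 232.7] [ 636. -464.   37.] [ 42.  87. 157.]
top lemon 0.71 [273.0, 206.2] [ 609. -105.   45.] [240.  207.5  68.5]
top lemon 0.15 [293.0, 160.7] [ 774. -119.   29.] [162. 148. 123.]
top mug 0.97 [293.1, 160.7] [ 774. -119.   29.] [164.5 150.  123.5]
top onion 0.93 [334.7, 178.6] [ 735. -241.   53.] [134.  56.  60.]
```

View pics/c.png

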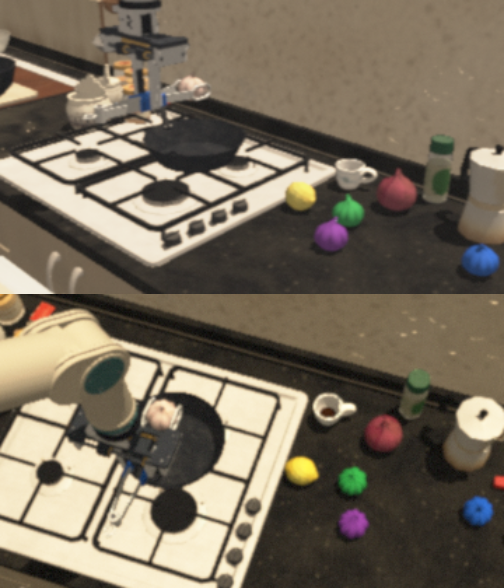

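View pics/w5.png

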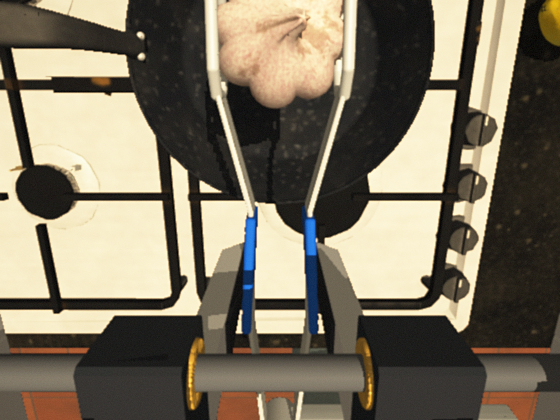

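Views: the garlic is held over the pan, and lemon, mug and onion haven't moved. I'll confirm the pan centre from the wrist rim points before handing in.

Run:
```python
from h import *
from scipy.optimize import least_squares
c=read_camera("wrist"); W=cloud(c)
d=silhouettes("wrist","pan")[0]
P=W[d["mask"]&(c["range_z"]>0)]
r=P[(abs(P[:,2]-93)<5)&(np.hypot(P[:,0]-577,P[:,1]-152)<125)]
s=least_squares(lambda v:np.hypot(r[:,0]-v[0],r[:,1]-v[1])-104,[577,152],loss='soft_l1'); print(len(r),s.x,np.abs(s.fun).mean()); ps()
v=s.x
if abs(v[0]-577)<25 and abs(v[1]-152)<25:
    robot.servo_line([v[0]-109,v[1],185],40); robot.sleep(1); ps(); close_job(); ps()
```

```text
5704 [578.93192562 150.8211298 ] 1.4923475601462322
20.2 [468. 152. 185.] J [-1.08  0.74  1.2   1.99 -0.82  1.02 -1.05] F [-0.2  0.4 -2.2] op 35.8 22.0
21.45 [469.9 150.8 185. ] J [-1.08  0.74  1.2   1.99 -0.82  1.02 -1.05] F [-0.4 -0.7 -1.7] op 36.0 22.0
the job is handed in; nothing more can be done
the job is handed in; nothing more can be done
```

I handed the job in at about 21 s with the tongs closed on the garlic, holding it still over the middle of the pan about 8 cm above the rim; lemon, mug and onion had not moved, and the verdict was not shown.

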